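# Find the weak spring and flag it

### The arm

A 6-joint arm with a two-finger parallel gripper is mounted at the origin on a cart in front of the work surface, level with it; the furniture and walls round the work are solid. World frame = base frame: x ahead of the robot, y to its left, z up, the work surface at z = 0. Lengths are in m, angles in rad, forces in N, time in s.
With the tool pointing down it reaches from about 0.325 to 0.9 m from the base axis. Payload 6.1 kg.
Tool frame: the origin (TCP) lies at the very end of the fingers, on their centre line; the grasp point (between the pads) lies 19 mm behind it; z points along the fingers, y is the line along which they close (so a half turn about z gives the same grasp; the last joint's range is limited). The gripper opens to 85 mm and grips with 20 to 120 N. Pads are 22 mm wide; open, the fingers measure 114 mm over their backs; the gripper's body (76 mm by 85 mm) begins 54 mm behind the grasp point. The pads swing forward as they close: fully open they stand 13 mm farther back than shut.
Start: joints at [-1.378, 0.22, 1.526, -0, 1.395, -0.126], TCP at [0.196, -0.594, 0.231] pointing down, gripper open.
Joint ranges: [-2.98, 2.98], [-0.91, 2.08], [0.09, 2.57], [-1.24, 4.39], [0.2, 2.65], [-2.68, 2.68]. Speed limits (rad/s): [2.57, 2.57, 3.01, 3.14, 3.14, 3.14].

### API

Orientations are given as a 3x3 rotation matrix whose columns are the frame's x, y, z axes.
In Python, from station import * gives the robot as it stands. The module is installed in compiled form; this text tells all that it offers.
- The arm moves only by the tool jog_arm, never from a script. Its argument "plan" is a list of rows, each a list of 4 numbers: the shift along the tool's x, y, z in cm, then the turn about the tool's z in rad. A call has exactly 10 rows; each row is the pose to reach, as a shift and turn from the pose commanded when the call began, along the tool's axes at that moment; what a row does not reach only later rows make up. A row lasts 1/10 s, in which the tool goes at most 50 mm and 8.59 degrees, less where a joint would pass 70% of its speed; a pose out of reach is approached as far as the arm can. A call with a gripper value outside its range is refused whole. "claw" is the finger opening in cm, from 0 to 8.54, set as the call begins (left out, the last holds). The fingers move at their own pace and stop on an object; "grip_force" is the grip in N (left out, the last holds). Time passes only in rows, so rows that repeat a pose let the fingers close, or fill a call up. It gives the time, the measured TCP pose, the force, the opening and the grip force at its end, in the units of the state.
- observe(): the state, without advancing time (a new reading comes with each control period).
- camera(name): name is "side" or "top" or "wrist"; returns a dict with "img" (384x512x3 uint8, red, green, blue), "z_map" (384x512 float32, m along the optical axis (not along the pixel's ray), 0 where there is no reading), "fx", "fy", "cx", "cy" (pixels), "k1" (the pictures are not rectified: a ray, as slopes to the right and down, at radius r is drawn at 1 + k1 r^2 times it, then the intrinsics apply), "position" and "orientation" of the camera in the world. Camera axes: x right, y up, looking along -z (the intrinsics and any distortion apply to the point x, -y, -z); pixel columns grow to the right and rows downward; lengths in m; the calibration is good to about 2 mm. A picture is of the moment at which its call begins.
- close_job(): hands the job in; it is judged then, once.
The state is a dict: "clock": time; "q": joint angles; "dq": joint speeds; "effort": joint torques, N m; "tool_pos": TCP position; "tool_rot": TCP orientation; "contact_force": force on the tool from outside, world axes, zero at the start; "torque": the same for the moment, N m; "grip_width": finger opening in m; "grasp_force": force on a finger pad.
Only numpy, scipy, OpenCV 4.12 (cv2) and the standard library are available. Lean on these libraries where they do the work, as an engineer would, in place of code of your own. Each camera call takes 0.05 s, during which the arm holds its last target. There are 200 camera calls.

### The job

The three sprung rest pads of the leak tester are on the bench for checking, and one spring has gone weak. With the fingertips press each round pad in turn, from left to right as the robot sees them, about halfway down to feel its spring and let it come back up; then push the flat tag of the softest one fully down and leave the other two tags up. Grip and lift nothing, press without slamming, and leave the other things on the bench where they are.

Things in the scene. Friction and masses are not known exactly. Their poses are not given: they have to be found in the camera images.
- unit_left: the left (left is +y) of three like-looking sprung rest units fixed to the bench: grey base plate 130 (x) x 64 (y) x 14 mm. Origin: centre of its underside; x runs from its tag (-x, robot side) to its pad. About 150 mm apart in y, yaw up to 0.3 rad. Which one is weak varies and cannot be seen: in the sound ones a hidden inner spring also bears on the pad, even at rest; the weak one lacks it
- pad_left_top (a point): centre of the top face of that unit's sprung pad: a round black rubber disc, 40 mm across and 8 mm thick, on a coil spring, 22 mm to +x of the unit's origin; its top is 68 mm above the bench when free. z up; moves with the pad
- pad_left (a joint): how far that pad is pressed down (m): 0 free, 0.020 on its stop. The spring pushes it back up. Every pad starts to yield at 2 to 3 N; pressed 10 mm, the three differ by several newtons: one needs about 4 N, the others about 8.5 N and 13 N (on the stop about 6, 14 and 23 N)
- tag_left_top (a point): centre of the top face of that unit's tag: a flat steel T-shaped plunger, head 20 (x) x 30 (y) x 6 mm, standing in an aluminium guide block, 48 mm to -x of the unit's origin (70 mm from the pad's centre); its top is 80 mm above the bench when up, 64 mm when fully down. z up; moves with the tag
- tag_left (a joint): how far that tag is pushed down (m): 0 up (start), 0.016 fully down. It moves straight down against a friction of about 5 N and stays where it is left
- unit_middle: the middle (left is +y) of three like-looking sprung rest units fixed to the bench: grey base plate 130 (x) x 64 (y) x 14 mm. Origin: centre of its underside; x runs from its tag (-x, robot side) to its pad. About 150 mm apart in y, yaw up to 0.3 rad. Which one is weak varies and cannot be seen: in the sound ones a hidden inner spring also bears on the pad, even at rest; the weak one lacks it
- pad_middle_top (a point): centre of the top face of that unit's sprung pad: a round black rubber disc, 40 mm across and 8 mm thick, on a coil spring, 22 mm to +x of the unit's origin; its top is 68 mm above the bench when free. z up; moves with the pad
- pad_middle (a joint): how far that pad is pressed down (m): 0 free, 0.020 on its stop. The spring pushes it back up. Every pad starts to yield at 2 to 3 N; pressed 10 mm, the three differ by several newtons: one needs about 4 N, the others about 8.5 N and 13 N (on the stop about 6, 14 and 23 N)
- tag_middle_top (a point): centre of the top face of that unit's tag: a flat steel T-shaped plunger, head 20 (x) x 30 (y) x 6 mm, standing in an aluminium guide block, 48 mm to -x of the unit's origin (70 mm from the pad's centre); its top is 80 mm above the bench when up, 64 mm when fully down. z up; moves with the tag
- tag_middle (a joint): how far that tag is pushed down (m): 0 up (start), 0.016 fully down. It moves straight down against a friction of about 5 N and stays where it is left
- unit_right: the right (left is +y) of three like-looking sprung rest units fixed to the bench: grey base plate 130 (x) x 64 (y) x 14 mm. Origin: centre of its underside; x runs from its tag (-x, robot side) to its pad. About 150 mm apart in y, yaw up to 0.3 rad. Which one is weak varies and cannot be seen: in the sound ones a hidden inner spring also bears on the pad, even at rest; the weak one lacks it
- pad_right_top (a point): centre of the top face of that unit's sprung pad: a round black rubber disc, 40 mm across and 8 mm thick, on a coil spring, 22 mm to +x of the unit's origin; its top is 68 mm above the bench when free. z up; moves with the pad
- pad_right (a joint): how far that pad is pressed down (m): 0 free, 0.020 on its stop. The spring pushes it back up. Every pad starts to yield at 2 to 3 N; pressed 10 mm, the three differ by several newtons: one needs about 4 N, the others about 8.5 N and 13 N (on the stop about 6, 14 and 23 N)
- tag_right_top (a point): centre of the top face of that unit's tag: a flat steel T-shaped plunger, head 20 (x) x 30 (y) x 6 mm, standing in an aluminium guide block, 48 mm to -x of the unit's origin (70 mm from the pad's centre); its top is 80 mm above the bench when up, 64 mm when fully down. z up; moves with the tag
- tag_right (a joint): how far that tag is pushed down (m): 0 up (start), 0.016 fully down. It moves straight down against a friction of about 5 N and stays where it is left
- grease_tin: bystander: round tin 72 mm across, 34 mm high, behind the units; origin at the centre of its underside
- valve_cap: bystander: round ribbed cap 44 mm across, 20 mm high, behind the units; origin at the centre of its underside
- oring_jar: bystander: jar 63 mm across, 61 mm high, behind the units; origin at the centre of its underside

How it is judged:
On the way, in this order (a step that is already met when the one before it is completed fails the run):
1. the left pad is pressed down at least 6 mm (value of joint pad_left above 0.006 m), for 0.1 s.
2. the middle pad is pressed down at least 6 mm (value of joint pad_middle above 0.006 m), for 0.1 s.
3. the right pad is pressed down at least 6 mm (value of joint pad_right above 0.006 m), for 0.1 s.
4. a tag is pushed fully down (at least 13 of its 16 mm) (value of joint any of tag_left, tag_middle, tag_right above 0.013 m), for 0.2 s.
At the end, for the whole second after the job is handed in: The tag of the softest pad is at least 13 mm down, the other two tags are up (within 3 mm), and all three pads have sprung back up (within 3 mm). The softest pad is the one on whose underside no inner spring bears (((value of joint tag_left above 0.013 m and contact force between unit_left and anything else below 0.4 N and value of joint each of tag_middle, tag_right below 0.003 m) or (value of joint tag_middle above 0.013 m and contact force between unit_middle and anything else below 0.4 N and value of joint each of tag_left, tag_right below 0.003 m) or (value of joint tag_right above 0.013 m and contact force between unit_right and anything else below 0.4 N and value of joint each of tag_left, tag_middle below 0.003 m)) and value of joint each of pad_left, pad_middle, pad_right below 0.003 m); the robot touches nothing.
It fails at once if a unit, its pad or its tag is gripped or slammed (more than 40 N from the fingers or arm) (contact force between any of the fingers, the arm and unit_left above 40 N or contact force between any of the fingers, the arm and unit_middle above 40 N or contact force between any of the fingers, the arm and unit_right above 40 N).
It fails at once if a bystander is moved more than 20 mm or lifted (distance of any of grease_tin, valve_cap, oring_jar from where it was at the start of the episode above 0.02 m or height (world z) of any of grease_tin, valve_cap, oring_jar above 0.015 m).
It also fails if it takes over 48 s, if anything falls off the work surface, if the arm or the gripper's body presses on something with over 40 N, if the wrist force passes 120 N, or if a joint passes its speed limit or range.

## Working session

There is one attempt and no reset: what is moved stays moved. The work goes in short steps, Python scripts to look and compute and a tool call to move; the robot and the scene stay as the last step left them, time stands still between calls to the robot, and variables do not carry over. Pictures are saved under pics/ and viewed, at most 10 in all, crops included, and the job is handed in when it is done.

Besides the shell and the picture viewer there is one more tool, called after "Request:" as name(argument=value, ...), one argument or row to a line, values as JSON. jog_arm: Moves the arm, as the interface text tells. Its arguments: {"type":"object","properties":{"plan":{"type":"array","items":{"type":"array","items":{"type":"number"}}},"claw":{"type":"number"},"grip_force":{"type":"number"}},"required":["plan"]}

```bash
mkdir -p pics
cat > h.py <<'E'
from station import *
import numpy as np, cv2
def world(c,u,v):
    xd=(u-c["cx"])/c["fx"]; yd=(v-c["cy"])/c["fy"]; x,y=xd,yd
    for _ in range(10):
        s=1+c["k1"]*(x*x+y*y); x,y=xd/s,yd/s
    z=c["z_map"][int(round(v)),int(round(u))]
    return np.array(c["position"])+np.array(c["orientation"])@np.array([x*z,-y*z,-z])
E
python3 - <<'E'
from h import *
import pickle
c=camera("top"); pickle.dump(c,open("top.pkl","wb"))
cv2.imwrite("pics/top.png",cv2.resize(c["img"][:,:,::-1],(768,576)))
s=observe(); print(s["tool_pos"],s["tool_rot"],s["contact_force"],s["clock"])
E
```

```text
[ 0.19576564 -0.59292237  0.23022276] [[ 9.49621014e-01  3.13400380e-01 -3.62334768e-04]
 [ 3.13400496e-01 -9.49619203e-01  1.87054144e-03]
 [ 2.42148345e-04 -1.88986136e-03 -9.99998185e-01]] [-0.30569772 -0.44900927  0.22246548] 0.05
```

View pics/top.png

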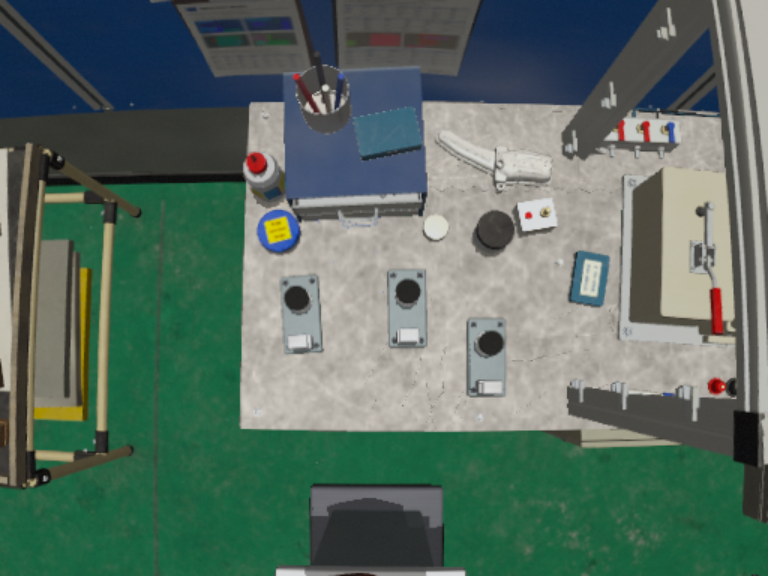

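The top view shows three units. The pads are near (297,298), (407,291) and (490,343), and the tags near (299,342), (408,336) and (490,387). A frame structure stands to the right, between the arm's start pose and the units. I'll enlarge this and measure.

Run:
```python
from h import *
import pickle
c=pickle.load(open("top.pkl","rb"))
cv2.imwrite("pics/crop.png",cv2.resize(c["img"][170:280,180:350,::-1],None,fx=4.7,fy=4.7,interpolation=cv2.INTER_CUBIC))
for n,u,v in [("pl",297,298),("tl",299,342),("pm",407,291),("tm",408,336),("pr",490,343),("tr",490,387),("post",577,385),("rail",660,415),("rail2",740,440),("cap",495,228),("rtop",575,140),("rtop2",610,95),("rp",740,300),("panel",690,380),("plate",628,330)]:
    print(n,world(c,u/1.5,v/1.5).round(4))
d=camera("side"); cv2.imwrite("pics/side.png",cv2.resize(d["img"][:,:,::-1],(768,576)))
w=world
```

```text
pl [0.5983 0.1144 0.0721]
tl [0.5285 0.1086 0.0841]
pm [ 0.6103 -0.0591  0.0713]
tm [ 0.5391 -0.0606  0.0792]
pr [ 0.5289 -0.1907  0.0657]
tr [ 0.46   -0.1882  0.0803]
post [ 0.4624 -0.3255  0.0841]
rail [ 0.4361 -0.3325  0.405 ]
rail2 [ 0.4266 -0.328   0.5988]
cap [ 0.7146 -0.2018  0.061 ]
rtop [ 0.8556 -0.3313  0.0935]
rtop2 [ 0.8534 -0.327   0.2923]
rp [ 0.5459 -0.3288  0.6023]
panel [ 4.657e-01 -5.532e-01 -2.000e-04]
plate [ 0.5523 -0.4365  0.0116]
```

View pics/crop.png

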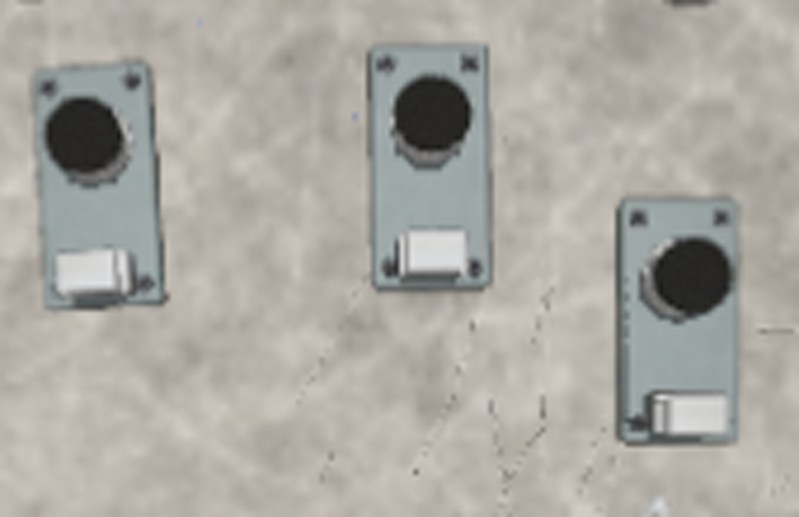

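View pics/side.png

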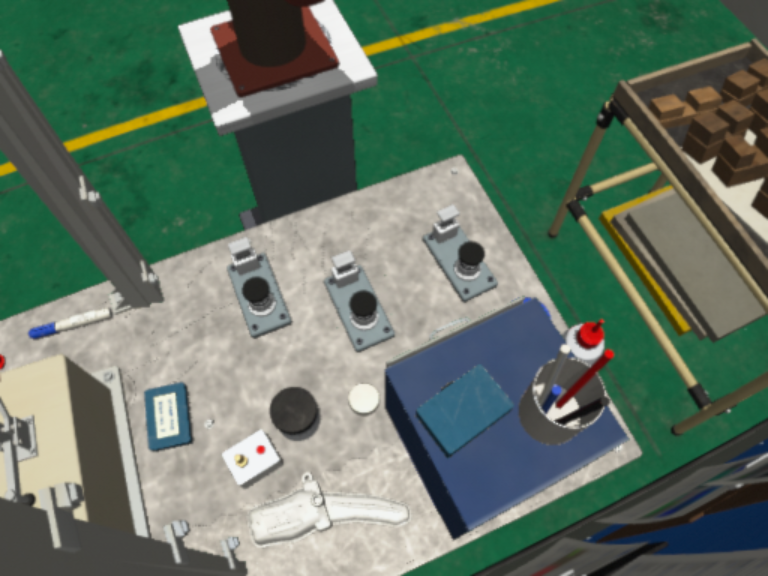

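The crop gives pad centres of (85,134), (432,114) and (690,276), and tag-top centres of (86,271), (438,254) and (698,413). The side view confirms a post at the near right, with all units upright and clear. Next I'll intersect the pixel rays with the known heights and check against the 70 mm spacing.

Run:
```python
from h import *
import pickle
c=pickle.load(open("top.pkl","rb"))
o=np.array(c["position"])
def pl(u,v,h):
    p=world(c,180+u/4.7,170+v/4.7); return o+(p-o)*(h-o[2])/(p[2]-o[2])
P={}
for n,a,b in [("L",(85,134),(86,271)),("M",(432,114),(438,254)),("R",(690,276),(698,413))]:
    p=pl(*a,.068);t=pl(*b,.080);d=p-t
    print(n,p.round(4),t.round(4),np.hypot(*d[:2]).round(4),np.arctan2(d[1],d[0]).round(3))
```

```text
L [0.5991 0.1147 0.068 ] [0.5294 0.1115 0.08  ] 0.0697 0.046
M [ 0.6101 -0.0606  0.068 ] [ 0.5389 -0.0633  0.08  ] 0.0712 0.039
R [ 0.5287 -0.1907  0.068 ] [ 0.4603 -0.1926  0.08  ] 0.0684 0.027
```

Request:
jog_arm(
  plan=[
    [0, -2, 0, 0.03],
    [0, -6, 0, 0.06],
    [0, -10.5, 0, 0.09],
    [0, -15, 0, 0.12],
    [0, -19.5, 0, 0.15],
    [0, -22.4, 0, 0.18],
    [4, -24.1, 0, 0.22],
    [8, -25.8, 0, 0.26],
    [12, -27.5, 0, 0.3],
    [15.5, -29, 0, 0.318],
  ],
  claw=0,
  grip_force=20,
)

```text
clock: 1.1
tool_pos: [0.253, -0.268, 0.2312]
tool_rot: [[1.0, -0.001, 0.0], [-0.001, -1.0, -0.0], [0.0, 0.0, -1.0]]
contact_force: [0.6, -0.7, -0.9]
grip_width: 0.0002
grasp_force: 0.0
```

Request:
jog_arm(
  plan=[
    [2, -2.2, 0, 0],
    [5, -5.5, 0, 0],
    [8.2, -9.1, 0, 0],
    [11.4, -12.7, 0, 0],
    [14.6, -16.2, 0, 0],
    [17.8, -19.8, 0, 0],
    [21, -23.3, 0, 0],
    [24.2, -26.9, 0, 0],
    [27.4, -30.4, 0, 0],
    [30.4, -33.7, 0, 0],
  ],
)

```text
clock: 2.1
tool_pos: [0.5568, 0.0698, 0.2307]
tool_rot: [[1.0, 0.002, -0.001], [0.002, -1.0, -0.0], [-0.001, 0.0, -1.0]]
contact_force: [0.4, -0.3, -1.0]
grip_width: 0.0003
grasp_force: 0.0
```

Request:
jog_arm(
  plan=[
    [2, -2.2, 0, 0],
    [3.5, -3.9, 1, 0],
    [4.2, -4.7, 4, 0],
    [4.2, -4.7, 7, 0],
    [4.2, -4.7, 10, 0],
    [4.2, -4.7, 12, 0],
    [4.2, -4.7, 13.5, 0],
    [4.2, -4.7, 14.5, 0],
    [4.2, -4.7, 14.5, 0],
    [4.2, -4.7, 14.5, 0],
  ],
)

```text
clock: 3.1
tool_pos: [0.5985, 0.1147, 0.0871]
tool_rot: [[1.0, 0.001, 0.001], [0.001, -1.0, 0.0], [0.001, -0.0, -1.0]]
contact_force: [0.1, 1.0, 0.0]
grip_width: -0.0001
grasp_force: 0.0
```

Request:
jog_arm(
  plan=[
    [0, 0, 0.6, 0],
    [0, 0, 1.2, 0],
    [0, 0, 1.6, 0],
    [0, 0, 2.0, 0],
    [0, 0, 2.3, 0],
    [0, 0, 2.6, 0],
    [0, 0, 2.9, 0],
    [0, 0, 2.9, 0],
    [0, 0, 2.9, 0],
    [0, 0, 2.9, 0],
  ],
)

```text
clock: 4.1
tool_pos: [0.5979, 0.1147, 0.0583]
tool_rot: [[1.0, 0.001, -0.0], [0.001, -1.0, -0.0], [-0.0, 0.0, -1.0]]
contact_force: [-5.0, -0.3, 8.9]
grip_width: -0.0001
grasp_force: 4.2
```

```bash
cat > r.py <<'E'
from h import *
f=[];z=[]
for i in range(4):
    c=camera("top"); s=observe(); f.append(s["contact_force"]); z.append(s["tool_pos"])
print(np.mean(f,0).round(2),np.std(f,0).round(2),np.mean(z,0).round(4),s["clock"])
cv2.imwrite("pics/t_%d.png"%(s["clock"]*100),cv2.resize(c["img"][160:290,170:350,::-1],None,fx=4,fy=4,interpolation=cv2.INTER_CUBIC))
E
python3 r.py
```

```text
[-4.43 -0.9   8.47] [0.27 0.28 0.39] [0.5979 0.1147 0.0583] 4.3
```

Left pad reads about 8.5 N at 10 mm. On to the middle.

Request:
jog_arm(
  plan=[
    [0, 0, -0.6, 0],
    [0, 0, -1.5, 0],
    [0, 0, -3.5, 0],
    [0.2, 2, -4.7, 0],
    [0.5, 6, -4.7, 0],
    [0.8, 10, -4.7, 0],
    [1, 14, -4.7, 0],
    [1.2, 16.5, -4.7, 0],
    [1.2, 17.5, -4, 0],
    [1.2, 17.5, -3, 0],
  ],
)

```text
clock: 5.3
tool_pos: [0.6105, -0.0614, 0.0872]
tool_rot: [[1.0, -0.001, 0.001], [-0.001, -1.0, -0.0], [0.001, 0.0, -1.0]]
contact_force: [0.1, 1.2, 0.2]
grip_width: 0.0003
grasp_force: 0.0
```

Request:
jog_arm(
  plan=[
    [0, 0, 0.6, 0],
    [0, 0, 1.2, 0],
    [0, 0, 1.6, 0],
    [0, 0, 2.0, 0],
    [0, 0, 2.3, 0],
    [0, 0, 2.6, 0],
    [0, 0, 2.9, 0],
    [0, 0, 3.0, 0],
    [0, 0, 3.0, 0],
    [0, 0, 3.0, 0],
  ],
)

```text
clock: 6.3
tool_pos: [0.6099, -0.0591, 0.0589]
tool_rot: [[1.0, 0.001, -0.001], [0.001, -1.0, 0.001], [-0.001, -0.001, -1.0]]
contact_force: [-6.5, 4.4, 11.3]
grip_width: -0.0002
grasp_force: 6.1
```

```bash
python3 r.py
```

```text
[-6.39  4.32 12.  ] [0.16 0.13 0.2 ] [ 0.6099 -0.0591  0.0589] 6.5
```

Middle reads about 12 N at 9 mm. On to the right.

Request:
jog_arm(
  plan=[
    [0, 0, -0.6, 0],
    [0, 0, -1.5, 0],
    [0, 0, -3.5, 0],
    [-1, 1.6, -4.7, 0],
    [-3.2, 5, -4.7, 0],
    [-5.4, 8.6, -4.7, 0],
    [-7.2, 11.4, -4.7, 0],
    [-8.2, 13, -4.7, 0],
    [-8.2, 13, -4, 0],
    [-8.2, 13, -3, 0],
  ],
)

```text
clock: 7.5
tool_pos: [0.5288, -0.1907, 0.0876]
tool_rot: [[1.0, -0.0, 0.002], [-0.0, -1.0, -0.001], [0.002, 0.001, -1.0]]
contact_force: [-0.4, 0.3, 0.2]
grip_width: 0.0
grasp_force: 0.0
```

Request:
jog_arm(
  plan=[
    [0, 0, 0.6, 0],
    [0, 0, 1.2, 0],
    [0, 0, 1.6, 0],
    [0, 0, 2.0, 0],
    [0, 0, 2.3, 0],
    [0, 0, 2.6, 0],
    [0, 0, 2.9, 0],
    [0, 0, 3.0, 0],
    [0, 0, 3.0, 0],
    [0, 0, 3.0, 0],
  ],
)

```text
clock: 8.5
tool_pos: [0.5284, -0.1903, 0.0576]
tool_rot: [[1.0, 0.001, 0.001], [0.001, -1.0, -0.0], [0.001, 0.0, -1.0]]
contact_force: [-0.1, 2.8, 4.1]
grip_width: 0.0001
grasp_force: 2.0
```

```bash
python3 r.py
```

```text
[0.25 3.35 4.24] [0.49 0.28 0.3 ] [ 0.5284 -0.1904  0.0576] 8.7
```

Right reads about 4.2 N at 10 mm, so it is the soft one. Its tag is next.

Request:
jog_arm(
  plan=[
    [0, 0, -0.6, 0],
    [0, 0, -1.5, 0],
    [0, 0, -3.5, 0],
    [0, 0, -5.2, 0],
    [-2, 0.1, -5.2, 0],
    [-4.5, 0.2, -5.2, 0],
    [-6.3, 0.2, -5.2, 0],
    [-6.9, 0.2, -5.2, 0],
    [-6.9, 0.2, -4.4, 0],
    [-6.9, 0.2, -3.5, 0],
  ],
)

```text
clock: 9.7
tool_pos: [0.46, -0.193, 0.0924]
tool_rot: [[1.0, 0.001, 0.002], [0.001, -1.0, -0.001], [0.002, 0.001, -1.0]]
contact_force: [-1.1, -0.4, 0.2]
grip_width: -0.0002
grasp_force: 0.0
```

```bash
python3 r.py
python3 - <<'E'
from h import *
c=camera("side"); cv2.imwrite("pics/side2.png",cv2.resize(c["img"][140:250,100:280,::-1],None,fx=4.4,fy=4.4,interpolation=cv2.INTER_CUBIC))
E
```

```text
[ 0.14  0.51 -0.74] [0.51 0.13 0.75] [ 0.4589 -0.192   0.0909] 9.9
```

View pics/side2.png

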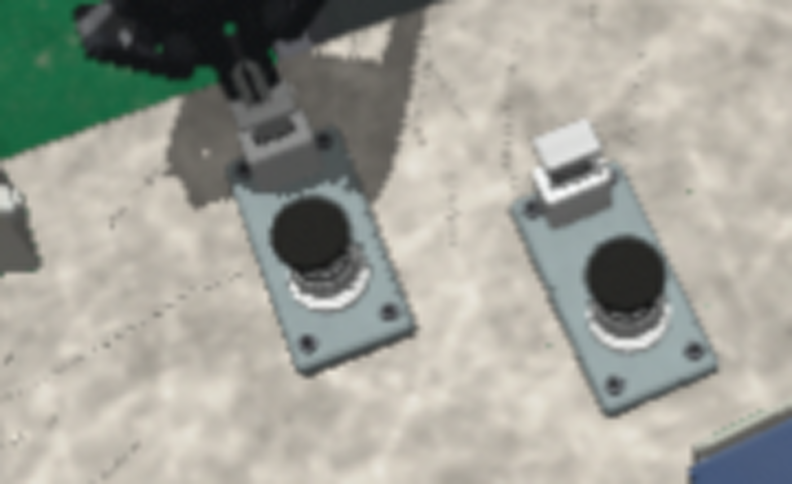

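The closed fingertips sit directly over the right tag head, around (255,90), and both visible pads are back up. Pressing slowly.

Request:
jog_arm(
  plan=[
    [0, 0, 0.4, 0],
    [0, 0, 0.8, 0],
    [0, 0, 1.1, 0],
    [0, 0, 1.4, 0],
    [0, 0, 1.7, 0],
    [0, 0, 2.0, 0],
    [0, 0, 2.3, 0],
    [0, 0, 2.6, 0],
    [0, 0, 2.7, 0],
    [0, 0, 2.7, 0],
  ],
)

```text
clock: 10.95
tool_pos: [0.4591, -0.1924, 0.0649]
tool_rot: [[1.0, 0.001, 0.0], [0.001, -1.0, -0.0], [0.0, 0.0, -1.0]]
contact_force: [0.8, -0.3, -0.2]
grip_width: -0.0002
grasp_force: 0.0
```

Request:
jog_arm(
  plan=[
    [0, 0, 0.03, 0],
    [0, 0, 0.06, 0],
    [0, 0, 0.09, 0],
    [0, 0, 0.12, 0],
    [0, 0, 0.15, 0],
    [0, 0, 0.15, 0],
    [0, 0, 0.15, 0],
    [0, 0, 0.15, 0],
    [0, 0, 0.15, 0],
    [0, 0, 0.15, 0],
  ],
)

```text
clock: 11.95
tool_pos: [0.4592, -0.1925, 0.064]
tool_rot: [[1.0, 0.001, 0.0], [0.001, -1.0, -0.0], [0.0, 0.0, -1.0]]
contact_force: [-2.5, 1.0, 5.8]
grip_width: 0.0
grasp_force: 2.9
```

Request:
jog_arm(
  plan=[
    [0, 0, -0.3, 0],
    [0, 0, -1, 0],
    [0, 0, -2.5, 0],
    [0, 0, -4.5, 0],
    [0, 0, -7, 0],
    [-2, -2, -10, 0],
    [-5, -4, -12, 0],
    [-8, -6, -12, 0],
    [-9, -7, -12, 0],
    [-9, -7, -12, 0],
  ],
)

```text
clock: 12.95
tool_pos: [0.3683, -0.1216, 0.1842]
tool_rot: [[1.0, 0.001, 0.001], [0.001, -1.0, -0.001], [0.001, 0.001, -1.0]]
contact_force: [0.6, 0.3, 0.6]
grip_width: -0.0002
grasp_force: 0.0
```

Run:
```python
from h import *
c=camera("top"); s=observe(); print(s["contact_force"],s["tool_pos"])
a=cv2.resize(c["img"][165:285,180:350,::-1],None,fx=4,fy=4)[:290]
c=camera("side"); b=cv2.resize(c["img"][130:250,100:340,::-1],None,fx=3.3,fy=3.3,interpolation=cv2.INTER_CUBIC)
cv2.imwrite("pics/end_side.png",b)
c=camera("top")
for u,v in [(198.3,227.7),(273.2,224.0),(328.5,257.9),(198,198.5),(272,194.3),(326.8,228.7)]: print(world(c,u,v).round(4))
```

```text
[ 0.89241588 -0.42969154 -0.00739622] [ 0.36921234 -0.12236952  0.18434585]
[0.5293 0.1114 0.0811]
[ 0.539  -0.0633  0.0816]
[ 0.4598 -0.195   0.0645]
[0.5992 0.1151 0.0666]
[ 0.6102 -0.0609  0.0655]
[ 0.5289 -0.1912  0.065 ]
```

View pics/end_side.png

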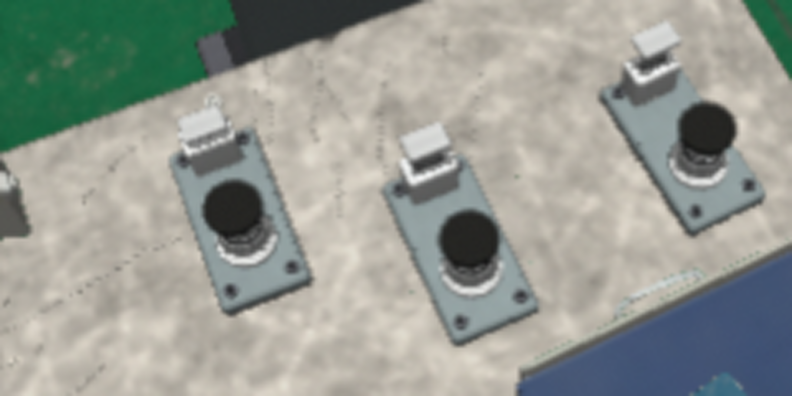

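The right tag, at (205,125), is down on its guide at 64.5 mm. The middle and left tags, at (425,142) and (655,42), are still up at 81 mm, and all three pads are up. Handing in.

```bash
python3 -c "
from station import *
print(close_job())"
```

```text
the job is handed in; nothing more can be done
None
```

I pressed the pads left to right and read about 8.5 N, 12 N and 4.2 N near half travel; the right unit is the soft one, so its tag is fully down, the other two tags and all three pads are up, and the job is handed in.

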